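# Stir the drying beads at the repair bench

### The job

Take the white stirrer out of its cup and stir the drying beads in the steel pot with it: three full, wide rounds clockwise as seen from above, about halfway from the middle to the wall or further out, with the foot close to the pot's floor, so that nearly every bead is pushed well away from where it lay. Keep all the beads in the pot and leave the other things on the bench alone. Then stand the stirrer back in its cup, foot down, and let go.

Things in the scene. Friction and masses are not known exactly. Their poses are not given: they have to be found in the camera images.
- pot: round open steel pot, fixed to the bench; outside diameter 168 mm, inside diameter 160 mm, straight walls 4 mm thick, rim 50 mm above the bench. Origin: centre of its underside, on the bench; z up; its yaw is arbitrary (drawn at random). At the start all beads lie in its own +x half, the other half is bare
- pot_in (a point): centre of the pot's flat inner floor, 5 mm above the bench; axes as the pot's
- cup: plain aluminium tool cup, fixed to the bench; outside diameter 66 mm, inside 58 mm, rim 60 mm above the bench. Origin: centre of its underside. Pot and cup may stand either way round, left or right
- cup_in (a point): centre of the cup's inner floor, 5 mm above the bench
- stirrer: white nylon stirrer, 150 mm tall, 80 g, standing upright on its flat foot in the cup. From the foot up: smooth round head 32 mm in diameter, 42 mm high with a sloping shoulder; round shaft 12 mm in diameter to 76 mm; square handle 22 x 22 mm from 76 to 150 mm. Origin: centre of the foot's underside; z along the handle; the handle's flat faces look along x and y
- stirrer_foot (a point): centre of the underside of the stirrer's foot (the stirrer's origin)
- stirrer_grip (a point): point on the axis in the square handle, 125 mm above the foot's underside, 25 mm below its top: a good place to grip
- bead0: one of seven alike chunky brown glazed clay drying beads: upright short cylinder with bevelled ends, 22 mm in diameter, 22 mm high, 18 g, on the pot's floor. Origin: centre of its underside
- bead1: one of seven alike chunky brown glazed clay drying beads: upright short cylinder with bevelled ends, 22 mm in diameter, 22 mm high, 18 g, on the pot's floor. Origin: centre of its underside
- bead2: one of seven alike chunky brown glazed clay drying beads: upright short cylinder with bevelled ends, 22 mm in diameter, 22 mm high, 18 g, on the pot's floor. Origin: centre of its underside
- bead3: one of seven alike chunky brown glazed clay drying beads: upright short cylinder with bevelled ends, 22 mm in diameter, 22 mm high, 18 g, on the pot's floor. Origin: centre of its underside
- bead4: one of seven alike chunky brown glazed clay drying beads: upright short cylinder with bevelled ends, 22 mm in diameter, 22 mm high, 18 g, on the pot's floor. Origin: centre of its underside
- bead5: one of seven alike chunky brown glazed clay drying beads: upright short cylinder with bevelled ends, 22 mm in diameter, 22 mm high, 18 g, on the pot's floor. Origin: centre of its underside
- bead6: one of seven alike chunky brown glazed clay drying beads: upright short cylinder with bevelled ends, 22 mm in diameter, 22 mm high, 18 g, on the pot's floor. Origin: centre of its underside
- multimeter: bystander: yellow hand multimeter lying flat, 180 x 88 x 46 mm high; origin: centre of underside
- screwdriver: bystander: screwdriver lying on the bench, 180 mm long, at the left of pot and cup
- tweezers: bystander: dark steel tweezers lying flat, 130 x 14 x 6 mm, along x between pot and cup; origin: middle of underside
- spool: bystander: solder-wire spool standing on its flange, 60 mm in diameter, 40 mm high, beyond pot and cup; origin: centre of underside
- jar: bystander: flux jar, 64 mm in diameter, 50 mm high, beyond pot and cup; origin: centre of underside
- dispenser: bystander: small white bottle, 44 mm in diameter, 110 mm high, beyond pot and cup; origin: centre of underside
There are look-alikes about, which are no part of the job. Leave any blue, green or purple look-alike of the stirrer alone.

How it is judged (in metres and radians):
On the way, in this order (a step that is already met when the one before it is completed fails the run):
1. the stirrer is lifted out of its cup (height (world z) of stirrer_foot above 0.07 m), for 0.1 s.
2. clockwise stirring, round 1: the stirrer's foot passes, less than 20 mm above the pot's floor, through the far-left quarter of the pot (far = pot +x, left = pot +y) (x of stirrer_foot in the frame of pot_in above 0.008 m and y of stirrer_foot in the frame of pot_in above 0.008 m and z of stirrer_foot in the frame of pot_in below 0.02 m and horizontal distance between stirrer_foot and pot_in below 0.08 m), for 0.05 s.
3. clockwise stirring, round 1: the stirrer's foot passes, less than 20 mm above the pot's floor, through the far-right quarter of the pot (far = pot +x, left = pot +y) (x of stirrer_foot in the frame of pot_in above 0.008 m and y of stirrer_foot in the frame of pot_in below -0.008 m and z of stirrer_foot in the frame of pot_in below 0.02 m and horizontal distance between stirrer_foot and pot_in below 0.08 m), for 0.05 s.
4. clockwise stirring, round 1: the stirrer's foot passes, less than 20 mm above the pot's floor, through the near-right quarter of the pot (far = pot +x, left = pot +y) (x of stirrer_foot in the frame of pot_in below -0.008 m and y of stirrer_foot in the frame of pot_in below -0.008 m and z of stirrer_foot in the frame of pot_in below 0.02 m and horizontal distance between stirrer_foot and pot_in below 0.08 m), for 0.05 s.
5. clockwise stirring, round 1: the stirrer's foot passes, less than 20 mm above the pot's floor, through the near-left quarter of the pot (far = pot +x, left = pot +y) (x of stirrer_foot in the frame of pot_in below -0.008 m and y of stirrer_foot in the frame of pot_in above 0.008 m and z of stirrer_foot in the frame of pot_in below 0.02 m and horizontal distance between stirrer_foot and pot_in below 0.08 m), for 0.05 s.
6. clockwise stirring, round 2: the stirrer's foot passes, less than 20 mm above the pot's floor, through the far-left quarter of the pot (far = pot +x, left = pot +y) (all of step 2), for 0.05 s.
7. clockwise stirring, round 2: the stirrer's foot passes, less than 20 mm above the pot's floor, through the far-right quarter of the pot (far = pot +x, left = pot +y) (all of step 3), for 0.05 s.
8. clockwise stirring, round 2: the stirrer's foot passes, less than 20 mm above the pot's floor, through the near-right quarter of the pot (far = pot +x, left = pot +y) (all of step 4), for 0.05 s.
9. clockwise stirring, round 2: the stirrer's foot passes, less than 20 mm above the pot's floor, through the near-left quarter of the pot (far = pot +x, left = pot +y) (all of step 5), for 0.05 s.
10. clockwise stirring, round 3: the stirrer's foot passes, less than 20 mm above the pot's floor, through the far-left quarter of the pot (far = pot +x, left = pot +y) (all of step 6), for 0.05 s.
At the end, for the whole second after the job is handed in: The stirrer stands at rest in its cup, foot down: within 26 mm of the cup's centre, under 15 mm above its floor, leaning under 0.4 rad. All seven beads are in the pot (within 80 mm of its axis, below the rim); at least five lie over 15 mm from their starts (horizontal distance between stirrer_foot and cup_in below 0.026 m and z of stirrer_foot in the frame of cup_in below 0.015 m and angle between stirrer's own z axis and vertical below 0.4 rad and linear speed of stirrer below 0.03 m/s and horizontal distance between each of bead0, bead1, bead2, bead3, bead4, bead5, bead6 and pot_in below 0.08 m and height (world z) of each of bead0, bead1, bead2, bead3, bead4, bead5, bead6 below 0.05 m and (distance of each of bead0, bead1, bead2, bead3, bead4 from where it was at the start of the episode above 0.015 m or distance of each of bead0, bead1, bead2, bead3, bead5 from where it was at the start of the episode above 0.015 m or distance of each of bead0, bead1, bead2, bead3, bead6 from where it was at the start of the episode above 0.015 m or distance of each of bead0, bead1, bead2, bead4, bead5 from where it was at the start of the episode above 0.015 m or distance of each of bead0, bead1, bead2, bead4, bead6 from where it was at the start of the episode above 0.015 m or distance of each of bead0, bead1, bead2, bead5, bead6 from where it was at the start of the episode above 0.015 m or distance of each of bead0, bead1, bead3, bead4, bead5 from where it was at the start of the episode above 0.015 m or distance of each of bead0, bead1, bead3, bead4, bead6 from where it was at the start of the episode above 0.015 m or distance of each of bead0, bead1, bead3, bead5, bead6 from where it was at the start of the episode above 0.015 m or distance of each of bead0, bead1, bead4, bead5, bead6 from where it was at the start of the episode above 0.015 m or distance of each of bead0, bead2, bead3, bead4, bead5 from where it was at the start of the episode above 0.015 m or distance of each of bead0, bead2, bead3, bead4, bead6 from where it was at the start of the episode above 0.015 m or distance of each of bead0, bead2, bead3, bead5, bead6 from where it was at the start of the episode above 0.015 m or distance of each of bead0, bead2, bead4, bead5, bead6 from where it was at the start of the episode above 0.015 m or distance of each of bead0, bead3, bead4, bead5, bead6 from where it was at the start of the episode above 0.015 m or distance of each of bead1, bead2, bead3, bead4, bead5 from where it was at the start of the episode above 0.015 m or distance of each of bead1, bead2, bead3, bead4, bead6 from where it was at the start of the episode above 0.015 m or distance of each of bead1, bead2, bead3, bead5, bead6 from where it was at the start of the episode above 0.015 m or distance of each of bead1, bead2, bead4, bead5, bead6 from where it was at the start of the episode above 0.015 m or distance of each of bead1, bead3, bead4, bead5, bead6 from where it was at the start of the episode above 0.015 m or distance of each of bead2, bead3, bead4, bead5, bead6 from where it was at the start of the episode above 0.015 m)); the robot touches nothing.
It fails at once if a bystander is moved more than 30 mm (distance of any of multimeter, screwdriver, tweezers, spool, jar, dispenser from where it was at the start of the episode above 0.03 m).
It also fails if it takes over 69 s, if anything falls off the work surface, if the arm or the gripper's body presses on something with over 40 N, if the wrist force passes 120 N, or if a joint passes its speed limit or range.

### The arm

A 6-joint arm with a two-finger parallel gripper is mounted at the origin on the work surface. World frame = base frame: x ahead of the robot, y to its left, z up, the work surface at z = 0. Lengths are in m, angles in degrees, forces in N, time in s.
With the tool pointing down it reaches from about 0.4 to 0.825 m from the base axis. Payload 7 kg.
Tool frame: the origin (TCP) lies on the centre line of the jaws, within the pads' length; the fingertips stand 19 mm ahead of it and the grasp point (between the pads) is the TCP (r.tips_ahead is the distance from the TCP to the fingertips, in m); z points along the fingers, y is the line along which they close (so a half turn about z gives the same grasp; the last joint's range is limited). The gripper opens to 88 mm and grips with 3 to 60 N. Pads are 19 mm wide; open, the fingers measure 130 mm over their backs; the gripper's body (78 mm by 193 mm) begins 47 mm behind the grasp point.
Start: joints at [88.069, 20.546, 0.682, 0, -70.136, -16.507], TCP at [0.213, 0.64, 0.246] pointing down, gripper open.
Joint ranges: [-176.03, 176.03], [-82.01, 121.73], [-58.28, 71.71], [-173.87, 95.51], [-174.79, -0.11], [-173.66, 173.66]. Speed limits (degrees/s): [136.94, 136.94, 172.46, 180, 180, 180].

### API

Orientations are given as [roll, pitch, yaw] about the fixed x, y, z axes, in that order (R = Rz(yaw) Ry(pitch) Rx(roll)).
In Python, from plant import r, viewer, close_job gives the robot as it stands. The module is installed in compiled form; this text tells all that it offers.
- The arm moves only by the tool arm_command, never from a script. Its arguments are lists of equal length, an entry for each row: "travel": the shift along the world's x, y, z scaled (see below), a list of three; "delta_rot": the turn, a rotation vector about the world's x, y, z scaled (see below), a list of three. In form: {"travel": [[dx, dy, dz], ...], "delta_rot": [[rx, ry, rz], ...]}. A call has 1 to 20 rows; each row is the pose to reach, as a shift and turn from the pose commanded when the call began; what a row does not reach only later rows make up. The controller multiplies each number of a shift by 0.5 m and each number of a turn by 90 degrees. A row lasts 1/8 s, in which the tool goes at most 62.5 mm and 10.7 degrees, less where a joint would pass 70% of its speed; a pose out of reach is approached as far as the arm can. A call with a number of a shift or a turn outside -1 to 1 is refused whole. A call with a gripper value outside its range is refused whole. "grip" is the opening, from 0 (shut) to 1 (fully open), set as the call begins (left out, the last holds). The fingers move at their own pace and stop on an object; "newtons" is the grip in N (left out, the last holds). Time passes only in rows, so rows that repeat a pose let the fingers close. It gives the time, the measured TCP pose, the force, the opening and the grip force at its end, in the units of the state.
- r.get_state(): the state, without advancing time (a new reading comes with each control period).
- viewer.capture(name): name is "scene" or "top" or "wrist"; returns a dict with "img" (420x560x3 uint8, red, green, blue), "camera_matrix" (3x3 intrinsics, pixels), "R" (3x3) and "t" (3): a world point X has camera coordinates R X + t; the wrist camera has in their place "mount" (4x4, takes a point from camera to tool coordinates, whose origin is the TCP and whose axes are the flange's). Camera axes: x right, y down, z forward; pixel columns grow to the right and rows downward; lengths in m; the calibration is good to about 2 mm. A picture is of the moment at which its call begins: read the wrist's pose just before it. There is no depth.
- close_job(): hands the job in; it is judged then, once.
The state is a dict: "time_s": time; "joints": joint angles; "qd": joint speeds; "joint_torque": joint torques, N m; "tcp_pos": TCP position; "eef_rot": TCP orientation; "contact_force": force on the tool from outside, world axes, zero at the start; "moment": the same for the moment, N m; "gripper_width": finger opening in m; "gripper_force": force on a finger pad.
Only numpy, scipy, OpenCV 4.12 (cv2) and the standard library are available. Lean on these libraries where they do the work, as an engineer would, in place of code of your own. Each camera call takes 0.05 s, during which the arm holds its last target. There are 200 camera calls.

## Working session

There is one attempt and no reset: what is moved stays moved. The work goes in short steps, Python scripts to look and compute and a tool call to move; the robot and the scene stay as the last step left them, time stands still between calls to the robot, and variables do not carry over. Pictures are saved under pics/ and viewed, at most 12 in all, crops included, and the job is handed in when it is done.

Besides the shell and the picture viewer there is one more tool, called after "Request:" in YAML: its name, and indented under it one key for each argument. arm_command: Moves the arm, as the interface text tells. Shifts and turns lie within -1 to 1; 1 stands for 0.5 m of shift or 90 degrees of turn. Its arguments: {"type":"object","properties":{"travel":{"type":"array"},"delta_rot":{"type":"array"},"grip":{"type":"number"},"newtons":{"type":"number"}},"required":["travel","delta_rot"]}

```bash
mkdir -p pics; cat > h.py <<'E'
import numpy as np, cv2
from plant import r, viewer, close_job
def cap(n,name):
    c=viewer.capture(n); cv2.imwrite(f'pics/{name}.png',c['img'][:,:,::-1]); np.savez(f'pics/{name}.npz',**c); return c
def ray(c,uv,z):
    K=c['camera_matrix'];R=c['R'];t=c['t']
    d=R.T@np.linalg.inv(K)@np.array([uv[0],uv[1],1.]); o=-R.T@t
    return o+d*(z-o[2])/d[2]
def proj(c,X):
    p=c['camera_matrix']@(c['R']@np.array(X)+c['t']); return p[:2]/p[2]
E
python3 - <<'E'
from h import *
s=r.get_state(); print(s)
for n in ('scene','top'):
    c=cap(n,n); print(n,-c['R'].T@c['t'])
a=np.hstack([cv2.imread('pics/scene.png')]); 
E
```

```text
{'time_s': 0.0, 'joints': array([ 8.80703241e+01,  2.05909371e+01,  6.33926492e-01, -2.19068749e-02,
       -7.01356934e+01, -1.65061299e+01]), 'qd': array([-0.12542633, -0.08606531, -0.04354127, -0.06093033, -0.00971118,
        0.03555376]), 'joint_torque': array([-9.23747939e-04, -5.82714558e+01,  2.93051273e+01,  6.99724853e+00,
        6.86983185e-03, -1.68769852e-04]), 'tcp_pos': array([0.21333952, 0.6399124 , 0.24462382]), 'eef_rot': array([ 1.79905265e+02, -6.59649210e-03, -1.84432608e+01]), 'contact_force': array([-1.09509425, -0.22980568,  0.51205153]), 'moment': array([-0.02770936,  0.02396297,  0.04564969]), 'gripper_force': 0.0, 'gripper_width': 0.08765347884881562}
scene [ 1.32937591e+00 -6.43198500e-04  9.63940384e-01]
top [ 0.49297372 -0.04229865  1.31480584]
```

View pics/scene.png

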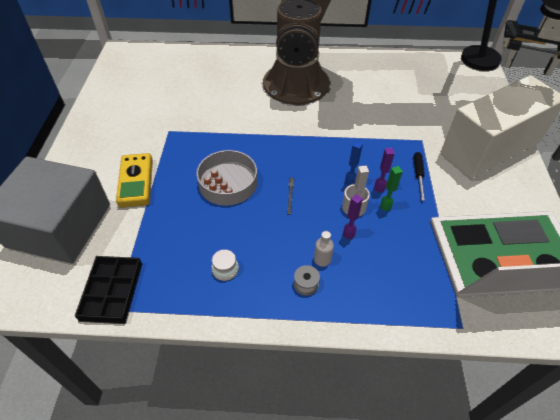

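View pics/top.png

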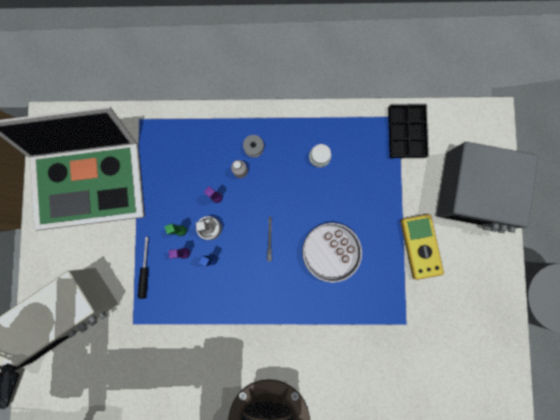

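Scene view: the pot is at about (227,177) and the cup with a white handle at (360,185). Candidates for the stirrer are white in cup (207,227 top), purple (213,195), green (175,230), purple (179,254) and blue (205,261). I choose the white one. Next I'll measure and check it in a close crop.

```bash
cat > m.py <<'E'
from h import *
T=dict(np.load('pics/top.npz'));S=dict(np.load('pics/scene.npz'))
def blobs(img,m,lo):
    n,l,st,ce=cv2.connectedComponentsWithStats(m.astype(np.uint8)); return [(i,st[i],ce[i],l) for i in range(1,n) if st[i][4]>=lo]
hsv=cv2.cvtColor(T['img'],cv2.COLOR_RGB2HSV)
# non-blue on mat
notblue=~((hsv[...,0]>105)&(hsv[...,0]<125)&(hsv[...,1]>150))
roi=np.zeros_like(notblue); roi[125:315,148:395]=1
for i,st,ce,l in blobs(T['img'],notblue&roi,25):
    cn=max(cv2.findContours((l==i).astype(np.uint8),cv2.RETR_EXTERNAL,cv2.CHAIN_APPROX_NONE)[0],key=len)
    cc,rad=cv2.minEnclosingCircle(cn); print(st,ce.round(1),'circ',np.round(cc,1),round(rad,1), 'z0',ray(T,ce,0).round(3)[:2],'z.05',ray(T,cc,.05).round(3)[:2],'rad m',round(np.linalg.norm(ray(T,cc,.05)-ray(T,(cc[0]+rad,cc[1]),.05)),4))
# beads
h=hsv; red=((h[...,0]<12)|(h[...,0]>172))&(h[...,1]>70)&roi
for i,st,ce,l in blobs(T['img'],red,4): print('bead',st,ce.round(1),ray(T,ce,.016).round(4)[:2])
for n,lo,hi in (('purple',135,165),('green',45,85)):
    m=(h[...,0]>lo)&(h[...,0]<hi)&(h[...,1]>90)&roi
    for i,st,ce,l in blobs(T['img'],m,10): print(n,st,ce.round(1),ray(T,ce,.14).round(3)[:2])
a=cv2.resize(T['img'][175:285,155:375],None,fx=3.6,fy=3.6,interpolation=cv2.INTER_CUBIC)[:,:,::-1]
b=cv2.resize(S['img'][135:250,330:440],None,fx=3.6,fy=3.6,interpolation=cv2.INTER_CUBIC)[:,:,::-1]
b=cv2.resize(b,(190,200))
cv2.imwrite('pics/ct.png',a)
cv2.imwrite('pics/cs.png',cv2.resize(S['img'][135:250,330:440],None,fx=5,fy=5,interpolation=cv2.INTER_CUBIC)[:,:,::-1])
E
python3 m.py
```

```text
[389 125   6  32 154] [392.1 139.9] circ [391.5 140.5] 15.7 z0 [ 0.815 -0.377] z.05 [ 0.801 -0.362] rad m 0.0456
[242 134  23  24 415] [253.  145.6] circ [252.8 145.6] 11.8 z0 [0.801 0.046] z.05 [0.789 0.043] rad m 0.0347
[308 143  24  25 468] [319.9 155.1] circ [320. 155.] 12.5 z0 [ 0.77  -0.157] z.05 [ 0.76  -0.153] rad m 0.0365
[230 160  18  19 263] [238.9 168.6] circ [239.  168.5] 9.9 z0 [0.73  0.089] z.05 [0.722 0.084] rad m 0.0289
[204 186  18  17 176] [212.7 194.4] circ [212.6 194.6] 9.8 z0 [0.652 0.168] z.05 [0.645 0.16 ] rad m 0.0285
[195 215  27  26 552] [207.9 227.7] circ [207.6 227.7] 13.9 z0 [0.551 0.181] z.05 [0.549 0.173] rad m 0.0401
[266 216   6  46 194] [269.3 239.9] circ [269.  238.5] 22.6 z0 [ 0.514 -0.003] z.05 [ 0.517 -0.004] rad m 0.0647
[164 223  23  13 220] [175.1 229.3] circ [175. 229.] 11.4 z0 [0.547 0.28 ] z.05 [0.546 0.268] rad m 0.0331
[ 302  222   61   62 2968] [331.9 252.2] circ [331.9 252.2] 30.9 z0 [ 0.477 -0.188] z.05 [ 0.478 -0.183] rad m 0.0877
[168 248  22  11 197] [178.3 253.2] circ [178.5 253. ] 10.9 z0 [0.476 0.269] z.05 [0.477 0.257] rad m 0.0315
purple [206 188  15  13  93] [213.  194.5] [0.635 0.145]
purple [170 250  19   7 106] [178.9 253.1] [0.478 0.234]
green [165 224  21  11 162] [175.3 229.3] [0.541 0.245]
```

View pics/ct.png

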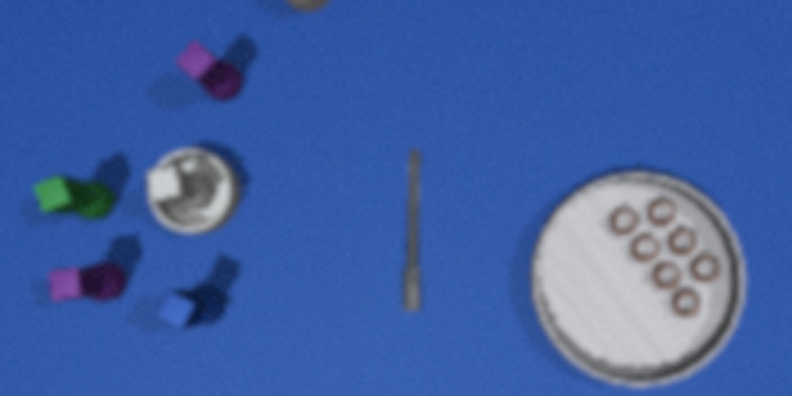

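View pics/cs.png

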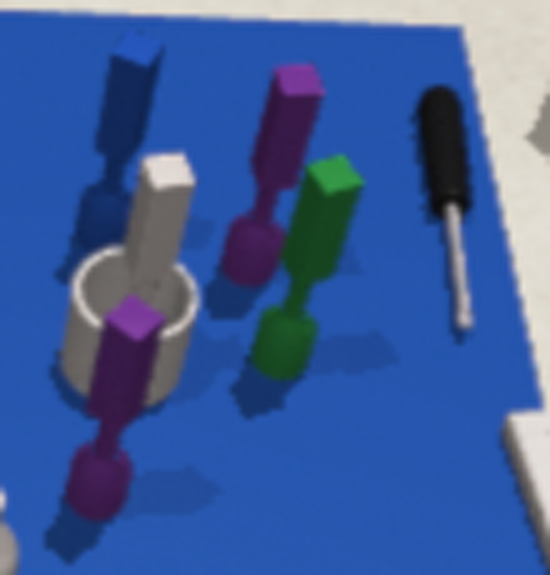

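The white handle stands in the cup (crop: top at (164,184), cup ring at (192,191)). The pot ring is at (638,277), with seven beads in its far-right half. The blue, green and purple look-alikes stand around the cup.

```bash
python3 - <<'E'
from h import *
T=dict(np.load('pics/top.npz'))
f=lambda u,v,z: ray(T,(155+(u+.5)/3.6-.5,175+(v+.5)/3.6-.5),z)[:2]
for n,u,v in (('white',164,184),('green',52,194),('pur1',197,62),('pur2',65,284),('blue',176,311)): print(n,f(u,v,.15).round(4))
print('cup',f(192,191,.06).round(4)); P=ray(T,(331.9,252.2),.045)[:2]; print('pot',P,f(638,277,.05).round(4))
B=np.array([f(u,v,.027) for u,v in ((624,221),(661,211),(645,247),(682,240),(706,267),(667,274),(686,301))])-P
print(B.round(3), np.degrees(np.arctan2(B[:,1],B[:,0])).round(), np.linalg.norm(B,axis=1).round(3)); m=B.mean(0); print(np.degrees(np.arctan2(m[1],m[0])))
c=viewer.capture('wrist'); print(c['mount'].round(3))
E
```

```text
white [0.5501 0.1763]
green [0.5431 0.2593]
pur1 [0.6407 0.1529]
pur2 [0.4771 0.2483]
blue [0.4571 0.1662]
cup [0.5488 0.1708]
pot [ 0.47766507 -0.18331604] [ 0.4795 -0.1827]
[[ 0.047  0.009]
 [ 0.055 -0.021]
 [ 0.026 -0.008]
 [ 0.031 -0.038]
 [ 0.009 -0.057]
 [ 0.004 -0.025]
 [-0.018 -0.04 ]] [  10.  -21.  -17.  -51.  -81.  -81. -114.] [0.047 0.059 0.027 0.049 0.058 0.026 0.044]
-49.71211617456864
[[ 0.    -0.966 -0.26   0.07 ]
 [ 1.     0.     0.001 -0.   ]
 [-0.001 -0.26   0.966 -0.139]
 [ 0.     0.     0.     1.   ]]
```

```bash
python3 - <<'E'
from h import *
for n in ('top','scene'):
    c=dict(np.load(f'pics/{n}.npz')); print(n,proj(c,[.213,.64,.245]),proj(c,[.213,.64,.35]))
E
```

```text
top [ -2.90312226 366.29619727] [-34.48486666 379.49117308]
scene [529.85312582  62.5771712 ] [548.03368902  26.83961478]
```

Request:
arm_command:
  travel:
    - [0,0,0.1]
    - [0,0,0.2]
    - [0,0,0.3]
    - [0,0,0.4]
    - [0,0,0.4]
    - [0.06,-0.08,0.4]
    - [0.12,-0.17,0.4]
    - [0.18,-0.25,0.4]
    - [0.24,-0.33,0.4]
    - [0.3,-0.42,0.4]
    - [0.36,-0.5,0.4]
    - [0.42,-0.58,0.4]
    - [0.48,-0.67,0.4]
    - [0.55,-0.76,0.4]
    - [0.62,-0.85,0.4]
    - [0.674,-0.928,0.35]
    - [0.674,-0.928,0.25]
    - [0.674,-0.928,0.15]
    - [0.674,-0.928,0.07]
    - [0.674,-0.928,0.07]
  delta_rot:
    - [0,0,0]
    - [0,0,0]
    - [0,0,0]
    - [0,0,0]
    - [0,0,0]
    - [0,0,0]
    - [0,0,0]
    - [0,0,0]
    - [0,0,0]
    - [0,0,0]
    - [0,0,0]
    - [0,0,0]
    - [0,0,0]
    - [0,0,0]
    - [0,0,0]
    - [0,0,0]
    - [0,0,0]
    - [0,0,0]
    - [0,0,0]
    - [0,0,0]
  grip: 0.6
  newtons: 40

```text
time_s: 2.65
tcp_pos: [0.5487, 0.1752, 0.2771]
eef_rot: [179.7, 0.3, -18.5]
contact_force: [0.8, -0.9, 1.3]
gripper_width: 0.0525
gripper_force: 0.0
```

```bash
cat >> h.py <<'E'
from scipy.spatial.transform import Rotation as Ro
def wcap(name):
    s=r.get_state(); c=dict(viewer.capture('wrist')); M=c['mount']
    Rt=Ro.from_euler('xyz',s['eef_rot'],degrees=True).as_matrix()
    Rc=Rt@M[:3,:3]; p=Rt@M[:3,3]+s['tcp_pos']; c['R']=Rc.T; c['t']=-Rc.T@p
    cv2.imwrite(f'pics/{name}.png',c['img'][:,:,::-1]); np.savez(f'pics/{name}.npz',**c); return c
E
python3 - <<'E'
from h import *
s=r.get_state(); print(s['tcp_pos'],s['eef_rot'],s['joints'],s['gripper_width'])
c=wcap('w1'); print(proj(c,[.55,.176,.15]))
E
```

```text
[0.54867788 0.17524362 0.27707033] [179.68861622   0.2737686  -18.46479165] [ 3.71307566e+01  1.04066367e+01 -9.02552650e+00 -5.28170232e-02
 -7.09794449e+01  3.44225885e+01] 0.05246374033461215
[274.4084834  204.47651336]
```

View pics/w1.png

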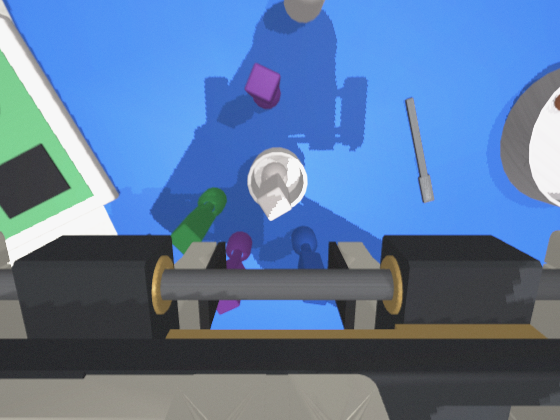

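The wrist view shows the white handle top at about (275,207), where the projection predicts it, with the foot in the cup at (277,180). I'll measure the square top.

```bash
python3 - <<'E'
from h import *
c=dict(np.load('pics/w1.npz')); im=c['img']; x0,y0=235,135
g=im[y0:235,x0:320].astype(int).min(2); print(np.percentile(g,[50,80,90,95,99]))
for th in (190,205,220,235):
    m=(g>th).astype(np.uint8); n,l,st,ce=cv2.connectedComponentsWithStats(m)
    for i in range(1,n):
        if st[i][4]>60: 
            pts=cv2.findNonZero((l==i).astype(np.uint8)); q=cv2.boxPoints(cv2.minAreaRect(pts))+[x0,y0]
            w=np.array([ray(c,p,.15)[:2] for p in q]); e=w[1]-w[0]; f=w[2]-w[1]
            print(th,st[i],ray(c,q.mean(0),.15)[:2].round(4),np.linalg.norm(e).round(4),np.linalg.norm(f).round(4),np.degrees(np.arctan2(e[1],e[0])).round(1)%90)
cv2.imwrite('pics/w1c.png',cv2.resize(im[y0:235,x0:320],None,fx=6,fy=6,interpolation=cv2.INTER_CUBIC)[:,:,::-1])
E
```

```text
[ 65. 190. 227. 247. 247.]
190 [  13   17   60   69 1675] [0.5679 0.1671] 0.047 0.0489 16.099999999999994
205 [  13   17   59   69 1151] [0.5678 0.1663] 0.0452 0.0491 11.700000000000003
220 [ 14  17  58  68 992] [0.5675 0.1658] 0.0444 0.0491 9.700000000000003
235 [ 34  19  38  66 692] [0.5581 0.1597] 0.0559 0.0239 58.6
```

View pics/w1c.png

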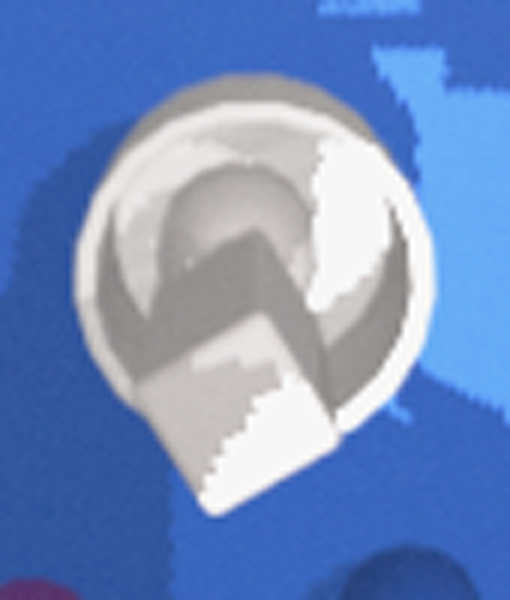

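The crop shows the square top with corners (137,387), (262,313), (342,440) and (215,517). The cup ring runs from x=75 to 435.

```bash
python3 - <<'E'
from h import *
c=dict(np.load('pics/w1.npz'))
F=lambda p,z: ray(c,(235+(p[0]+.5)/6-.5,135+(p[1]+.5)/6-.5),z)[:2]
q=np.array([F(p,.15) for p in ((137,387),(262,313),(342,440),(215,517))]); print(q.round(4),q.mean(0).round(4))
for i in range(4):
    e=q[(i+1)%4]-q[i]; print(np.linalg.norm(e).round(4),np.degrees(np.arctan2(e[1],e[0])).round(1)%90)
print('cup', F((255,278),.06).round(4),'L/R',F((75,280),.06),F((435,280),.06),F((255,102),.06))
E
```

```text
[[0.5589 0.1879]
 [0.5633 0.1682]
 [0.5426 0.1633]
 [0.5376 0.1837]] [0.5506 0.1758]
0.0202 12.599999999999994
0.0213 13.300000000000011
0.0211 13.799999999999997
0.0217 11.1
cup [0.552  0.1723] L/R [0.56210429 0.20360189] [0.54119156 0.14116812] [0.58224205 0.16220682]
```

Request:
arm_command:
  travel:
    - [0,0,0]
    - [0,0,0]
    - [0,0,-0.04]
    - [0,0,-0.08]
    - [0,0,-0.08]
    - [0,0,-0.08]
  delta_rot:
    - [0,0,0.115]
    - [0,0,0.23]
    - [0,0,0.347]
    - [0,0,0.347]
    - [0,0,0.347]
    - [0,0,0.347]

```text
time_s: 3.45
tcp_pos: [0.5514, 0.1768, 0.2427]
eef_rot: [-180.0, -0.2, 12.8]
contact_force: [-0.3, 1.1, 0.7]
gripper_width: 0.0526
gripper_force: 0.0
```

Request:
arm_command:
  travel:
    - [0,0,-0.06]
    - [0,0,-0.12]
    - [0,0,-0.17]
    - [0,0,-0.2]
    - [0,0,-0.222]
    - [0,0,-0.222]
    - [0,0,-0.222]
  delta_rot:
    - [0,0,0]
    - [0,0,0]
    - [0,0,0]
    - [0,0,0]
    - [0,0,0]
    - [0,0,0]
    - [0,0,0]

```text
time_s: 4.32
tcp_pos: [0.551, 0.1766, 0.1304]
eef_rot: [-180.0, -0.1, 12.8]
contact_force: [-1.0, 0.9, 0.3]
gripper_width: 0.0528
gripper_force: 0.0
```

Request:
arm_command:
  travel:
    - [0,0,0]
    - [0,0,0]
    - [0,0,0]
    - [0,0,0]
    - [0,0,0]
    - [0,0,0]
  delta_rot:
    - [0,0,0]
    - [0,0,0]
    - [0,0,0]
    - [0,0,0]
    - [0,0,0]
    - [0,0,0]
  grip: 0

```text
time_s: 5.08
tcp_pos: [0.5505, 0.1763, 0.1297]
eef_rot: [180.0, -0.0, 12.8]
contact_force: [0.4, 0.5, 1.8]
gripper_width: 0.0217
gripper_force: 40.0
```

Request:
arm_command:
  travel:
    - [0,0,0.04]
    - [0,0,0.1]
    - [0,0,0.17]
    - [0,0,0.24]
    - [0,0,0.3]
    - [0,0,0.32]
    - [-0.01,-0.03,0.32]
    - [-0.03,-0.09,0.32]
    - [-0.05,-0.16,0.32]
    - [-0.07,-0.23,0.32]
    - [-0.09,-0.3,0.32]
    - [-0.11,-0.37,0.32]
    - [-0.135,-0.44,0.32]
    - [-0.16,-0.51,0.32]
    - [-0.18,-0.58,0.32]
    - [-0.19,-0.62,0.32]
    - [-0.2,-0.649,0.32]
    - [-0.2,-0.649,0.32]
  delta_rot:
    - [0,0,0]
    - [0,0,0]
    - [0,0,0]
    - [0,0,0]
    - [0,0,0]
    - [0,0,0]
    - [0,0,0]
    - [0,0,0]
    - [0,0,0]
    - [0,0,0]
    - [0,0,0]
    - [0,0,0]
    - [0,0,0]
    - [0,0,0]
    - [0,0,0]
    - [0,0,0]
    - [0,0,0]
    - [0,0,0]

```text
time_s: 7.32
tcp_pos: [0.4493, -0.1493, 0.289]
eef_rot: [-180.0, 0.1, 12.7]
contact_force: [0.3, -0.2, -1.5]
gripper_width: 0.0223
gripper_force: 40.0
```

```bash
python3 - <<'E'
from h import *
s=r.get_state(); print(s['tcp_pos'],s['joints'],s['gripper_width'])
c=wcap('w2'); print('pot pred',proj(c,[.479,-.183,.05]))
d=cap('scene','s2'); print(proj(d,[.45,-.1485,.29]),proj(d,[.45,-.1485,.165]))
a=c['img'].copy()
for z,rr in ((.05,.084),(.05,.08),(.005,.08)):
    for t in np.linspace(0,6.28,90):
        p=proj(c,[.479+rr*np.cos(t),-.183+rr*np.sin(t),z]); cv2.circle(a,tuple(int(v) for v in p),0,(0,255,0),-1)
cv2.imwrite('pics/w2o.png',np.hstack([a,cv2.resize(d['img'][100:220,160:240],(240,420))])[:,:,::-1])
E
```

```text
[ 0.44926795 -0.1492759   0.28900629] [ 5.51311927e+00 -4.44000023e-01 -1.96236619e+01 -8.74842497e-03
 -7.08757425e+01  9.71763643e+01] 0.022269320117219677
pot pred [310.68960654 162.9903947 ]
[233.78914914  93.01434888] [237.19879042 132.11106057]
```

View pics/w2o.png

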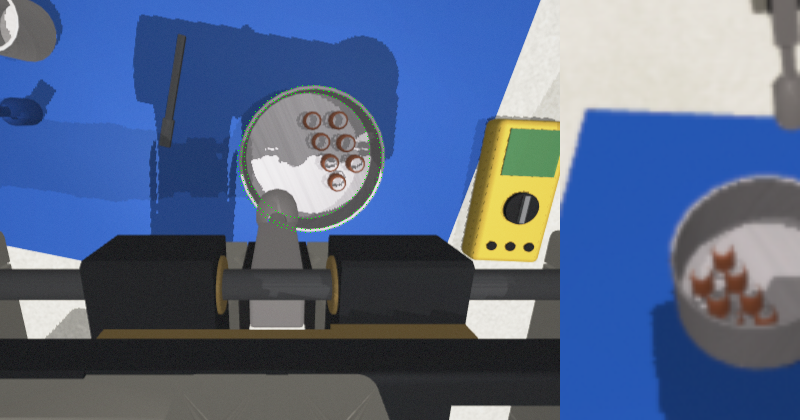

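The overlay fits the pot. The stirrer hangs straight with its foot at (278,205), over the bare half. Next I lower it and compute the circle offsets.

Request:
arm_command:
  travel:
    - [0,0,-0.06]
    - [0,0,-0.13]
    - [0,0,-0.2]
    - [0,0,-0.25]
    - [0,0,-0.28]
    - [0,0,-0.3]
    - [0,0,-0.308]
    - [0,0,-0.308]
  delta_rot:
    - [0,0,0]
    - [0,0,0]
    - [0,0,0]
    - [0,0,0]
    - [0,0,0]
    - [0,0,0]
    - [0,0,0]
    - [0,0,0]

```text
time_s: 8.43
tcp_pos: [0.4507, -0.148, 0.1357]
eef_rot: [180.0, -0.0, 12.8]
contact_force: [-0.0, -0.1, -0.9]
gripper_width: 0.0218
gripper_force: 40.0
```

```bash
python3 - <<'E'
import numpy as np
R=.048
p=np.array([.045*np.cos(np.radians(130)),.045*np.sin(np.radians(130))])
a=130
for k in range(6):
    t=np.radians(a-10*np.arange(1,21)); q=np.c_[R*np.cos(t),R*np.sin(t)]
    print(a,[[float(x),float(y),0] for x,y in ((q-p)/.5).round(3)]); p=q[-1]; a-=200
E
```

```text
130 [[0.01, 0.014, 0], [0.025, 0.021, 0], [0.041, 0.026, 0], [0.058, 0.027, 0], [0.075, 0.026, 0], [0.091, 0.021, 0], [0.106, 0.014, 0], [0.12, 0.005, 0], [0.131, -0.007, 0], [0.141, -0.021, 0], [0.148, -0.036, 0], [0.152, -0.052, 0], [0.154, -0.069, 0], [0.152, -0.086, 0], [0.148, -0.102, 0], [0.141, -0.117, 0], [0.131, -0.131, 0], [0.12, -0.142, 0], [0.106, -0.152, 0], [0.091, -0.159, 0]]
-70 [[-0.016, -0.004, 0], [-0.033, -0.006, 0], [-0.05, -0.004, 0], [-0.066, -0.0, 0], [-0.081, 0.007, 0], [-0.095, 0.017, 0], [-0.106, 0.029, 0], [-0.116, 0.042, 0], [-0.123, 0.057, 0], [-0.127, 0.074, 0], [-0.129, 0.09, 0], [-0.127, 0.107, 0], [-0.123, 0.123, 0], [-0.116, 0.138, 0], [-0.106, 0.152, 0], [-0.095, 0.164, 0], [-0.081, 0.173, 0], [-0.066, 0.18, 0], [-0.05, 0.185, 0], [-0.033, 0.186, 0]]
-270 [[0.017, -0.001, 0], [0.033, -0.006, 0], [0.048, -0.013, 0], [0.062, -0.022, 0], [0.074, -0.034, 0], [0.083, -0.048, 0], [0.09, -0.063, 0], [0.095, -0.079, 0], [0.096, -0.096, 0], [0.095, -0.113, 0], [0.09, -0.129, 0], [0.083, -0.144, 0], [0.074, -0.158, 0], [0.062, -0.17, 0], [0.048, -0.179, 0], 
[... 587 characters left out ...]
0.074, 0], [0.033, -0.09, 0], [0.029, -0.106, 0], [0.021, -0.122, 0], [0.012, -0.135, 0], [-0.0, -0.147, 0], [-0.014, -0.157, 0], [-0.029, -0.164, 0], [-0.045, -0.168, 0], [-0.062, -0.17, 0], [-0.078, -0.168, 0], [-0.095, -0.164, 0], [-0.11, -0.157, 0], [-0.123, -0.147, 0], [-0.135, -0.135, 0], [-0.145, -0.122, 0]]
-870 [[-0.007, 0.015, 0], [-0.011, 0.031, 0], [-0.013, 0.048, 0], [-0.011, 0.065, 0], [-0.007, 0.081, 0], [-0.0, 0.096, 0], [0.01, 0.11, 0], [0.021, 0.122, 0], [0.035, 0.131, 0], [0.05, 0.138, 0], [0.066, 0.143, 0], [0.083, 0.144, 0], [0.1, 0.143, 0], [0.116, 0.138, 0], [0.131, 0.131, 0], [0.145, 0.122, 0], [0.157, 0.11, 0], [0.166, 0.096, 0], [0.173, 0.081, 0], [0.178, 0.065, 0]]
```

Request:
arm_command:
  travel:
    - [0.01,0.014,0]
    - [0.025,0.021,0]
    - [0.041,0.026,0]
    - [0.058,0.027,0]
    - [0.075,0.026,0]
    - [0.091,0.021,0]
    - [0.106,0.014,0]
    - [0.12,0.005,0]
    - [0.131,-0.007,0]
    - [0.141,-0.021,0]
    - [0.148,-0.036,0]
    - [0.152,-0.052,0]
    - [0.154,-0.069,0]
    - [0.152,-0.086,0]
    - [0.148,-0.102,0]
    - [0.141,-0.117,0]
    - [0.131,-0.131,0]
    - [0.12,-0.142,0]
    - [0.106,-0.152,0]
    - [0.091,-0.159,0]
  delta_rot:
    - [0,0,0]
    - [0,0,0]
    - [0,0,0]
    - [0,0,0]
    - [0,0,0]
    - [0,0,0]
    - [0,0,0]
    - [0,0,0]
    - [0,0,0]
    - [0,0,0]
    - [0,0,0]
    - [0,0,0]
    - [0,0,0]
    - [0,0,0]
    - [0,0,0]
    - [0,0,0]
    - [0,0,0]
    - [0,0,0]
    - [0,0,0]
    - [0,0,0]

```text
time_s: 10.92
tcp_pos: [0.4936, -0.2258, 0.1342]
eef_rot: [-179.7, 0.1, 12.7]
contact_force: [-1.2, 15.2, 0.1]
gripper_width: 0.0219
gripper_force: 40.1
```

A sideways force of 15 N has built up, so I'll look before going on.

```bash
python3 - <<'E'
from h import *
c=wcap('w3'); d=cap('scene','s3'); s=r.get_state(); print(s['contact_force'],s['moment'],s['tcp_pos'],s['gripper_width'])
cv2.imwrite('pics/w3o.png',np.hstack([c['img'][20:320,130:430],cv2.resize(d['img'][100:220,165:285],(300,300),interpolation=cv2.INTER_CUBIC)])[:,:,::-1])
E
```

```text
[-3.24791024 13.42147289  0.22857128] [ 6.21601026  1.41146489 -0.00810192] [ 0.49288715 -0.22558998  0.13419326] 0.021989055618026374
```

View pics/w3o.png

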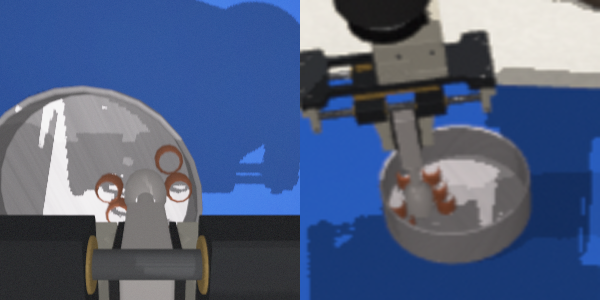

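A bead is squeezed between the head and the wall at about (178,187), because the gap at 48 mm radius is only 16 mm. I'll reduce the radius to 41 mm (still over half), which lets beads slip past.

```bash
python3 - <<'E'
import numpy as np
R=.041
p=np.array([.048*np.cos(np.radians(-70)),.048*np.sin(np.radians(-70))])
a=-70
for k in range(5):
    t=np.radians(a-10*np.arange(1,21)); q=np.c_[R*np.cos(t),R*np.sin(t)]
    print(a,[[float(x),float(y),0] for x,y in ((q-p)/.5).round(3)]); p=q[-1]; a-=200
E
```

```text
-70 [[-0.019, 0.009, 0], [-0.033, 0.008, 0], [-0.047, 0.009, 0], [-0.061, 0.013, 0], [-0.074, 0.019, 0], [-0.086, 0.027, 0], [-0.096, 0.038, 0], [-0.104, 0.049, 0], [-0.11, 0.062, 0], [-0.114, 0.076, 0], [-0.115, 0.09, 0], [-0.114, 0.104, 0], [-0.11, 0.118, 0], [-0.104, 0.131, 0], [-0.096, 0.143, 0], [-0.086, 0.153, 0], [-0.074, 0.161, 0], [-0.061, 0.167, 0], [-0.047, 0.171, 0], [-0.033, 0.172, 0]]
-270 [[0.014, -0.001, 0], [0.028, -0.005, 0], [0.041, -0.011, 0], [0.053, -0.019, 0], [0.063, -0.029, 0], [0.071, -0.041, 0], [0.077, -0.054, 0], [0.081, -0.068, 0], [0.082, -0.082, 0], [0.081, -0.096, 0], [0.077, -0.11, 0], [0.071, -0.123, 0], [0.063, -0.135, 0], [0.053, -0.145, 0], [0.041, -0.153, 0], [0.028, -0.159, 0], [0.014, -0.163, 0], [0.0, -0.164, 0], [-0.014, -0.163, 0], [-0.028, -0.159, 0]]
-470 [[-0.013, 0.006, 0], [-0.025, 0.014, 0], [-0.035, 0.024, 0], [-0.043, 0.036, 0], [-0.049, 0.049, 0], [-0.053, 0.063, 0], [-0.054, 0.077, 0], [-0.053, 0.091, 0], [-0.049, 0.105, 0], [-0.043, 0.118, 0], [-0.035, 0.13, 0], [-0.025, 0.14, 0], [-0.013, 0.148, 0], [-0.0, 0.154, 0], [0.014, 0.1
[... 198 characters left out ...]
63, 0], [0.028, -0.077, 0], [0.024, -0.091, 0], [0.018, -0.104, 0], [0.01, -0.116, 0], [-0.0, -0.126, 0], [-0.012, -0.134, 0], [-0.025, -0.14, 0], [-0.038, -0.144, 0], [-0.053, -0.145, 0], [-0.067, -0.144, 0], [-0.081, -0.14, 0], [-0.094, -0.134, 0], [-0.105, -0.126, 0], [-0.116, -0.116, 0], [-0.124, -0.104, 0]]
-870 [[-0.006, 0.013, 0], [-0.01, 0.027, 0], [-0.011, 0.041, 0], [-0.01, 0.055, 0], [-0.006, 0.069, 0], [-0.0, 0.082, 0], [0.008, 0.094, 0], [0.018, 0.104, 0], [0.03, 0.112, 0], [0.043, 0.118, 0], [0.057, 0.122, 0], [0.071, 0.123, 0], [0.085, 0.122, 0], [0.099, 0.118, 0], [0.112, 0.112, 0], [0.124, 0.104, 0], [0.134, 0.094, 0], [0.142, 0.082, 0], [0.148, 0.069, 0], [0.152, 0.055, 0]]
```

Request:
arm_command:
  travel:
    - [-0.019,0.009,0]
    - [-0.033,0.008,0]
    - [-0.047,0.009,0]
    - [-0.061,0.013,0]
    - [-0.074,0.019,0]
    - [-0.086,0.027,0]
    - [-0.096,0.038,0]
    - [-0.104,0.049,0]
    - [-0.11,0.062,0]
    - [-0.114,0.076,0]
    - [-0.115,0.09,0]
    - [-0.114,0.104,0]
    - [-0.11,0.118,0]
    - [-0.104,0.131,0]
    - [-0.096,0.143,0]
    - [-0.086,0.153,0]
    - [-0.074,0.161,0]
    - [-0.061,0.167,0]
    - [-0.047,0.171,0]
    - [-0.033,0.172,0]
  delta_rot:
    - [0,0,0]
    - [0,0,0]
    - [0,0,0]
    - [0,0,0]
    - [0,0,0]
    - [0,0,0]
    - [0,0,0]
    - [0,0,0]
    - [0,0,0]
    - [0,0,0]
    - [0,0,0]
    - [0,0,0]
    - [0,0,0]
    - [0,0,0]
    - [0,0,0]
    - [0,0,0]
    - [0,0,0]
    - [0,0,0]
    - [0,0,0]
    - [0,0,0]

```text
time_s: 13.52
tcp_pos: [0.4801, -0.142, 0.1357]
eef_rot: [180.0, 0.0, 12.8]
contact_force: [-0.6, -3.2, -1.0]
gripper_width: 0.022
gripper_force: 40.0
```

```bash
python3 - <<'E'
from h import *
s=r.get_state(); print(s['contact_force'],s['tcp_pos'],s['gripper_width'])
c=wcap('w4'); d=cap('scene','s4')
cv2.imwrite('pics/w4o.png',np.hstack([c['img'][20:320,150:450],cv2.resize(d['img'][100:220,165:285],(300,300),interpolation=cv2.INTER_CUBIC)])[:,:,::-1])
E
```

```text
[-0.6186652  -3.15349716 -0.99095595] [ 0.48012589 -0.14197579  0.13565702] 0.022002406337260604
```

View pics/w4o.png

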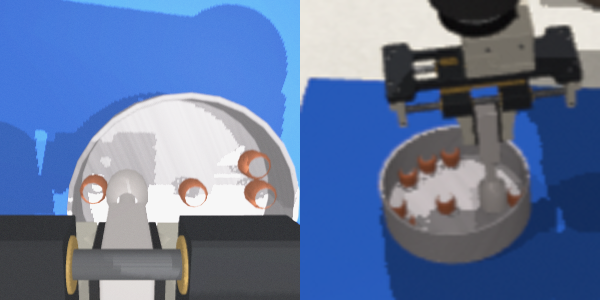

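The beads are spread out, the stirrer is upright at (128,190) and all the beads are in the pot. I'll continue.

Request:
arm_command:
  travel:
    - [0.014,-0.001,0]
    - [0.028,-0.005,0]
    - [0.041,-0.011,0]
    - [0.053,-0.019,0]
    - [0.063,-0.029,0]
    - [0.071,-0.041,0]
    - [0.077,-0.054,0]
    - [0.081,-0.068,0]
    - [0.082,-0.082,0]
    - [0.081,-0.096,0]
    - [0.077,-0.11,0]
    - [0.071,-0.123,0]
    - [0.063,-0.135,0]
    - [0.053,-0.145,0]
    - [0.041,-0.153,0]
    - [0.028,-0.159,0]
    - [0.014,-0.163,0]
    - [0.0,-0.164,0]
    - [-0.014,-0.163,0]
    - [-0.028,-0.159,0]
  delta_rot:
    - [0,0,0]
    - [0,0,0]
    - [0,0,0]
    - [0,0,0]
    - [0,0,0]
    - [0,0,0]
    - [0,0,0]
    - [0,0,0]
    - [0,0,0]
    - [0,0,0]
    - [0,0,0]
    - [0,0,0]
    - [0,0,0]
    - [0,0,0]
    - [0,0,0]
    - [0,0,0]
    - [0,0,0]
    - [0,0,0]
    - [0,0,0]
    - [0,0,0]

```text
time_s: 16.12
tcp_pos: [0.465, -0.2211, 0.1356]
eef_rot: [-180.0, 0.0, 12.8]
contact_force: [0.0, 0.8, -0.6]
gripper_width: 0.0218
gripper_force: 40.0
```

Request:
arm_command:
  travel:
    - [-0.013,0.006,0]
    - [-0.025,0.014,0]
    - [-0.035,0.024,0]
    - [-0.043,0.036,0]
    - [-0.049,0.049,0]
    - [-0.053,0.063,0]
    - [-0.054,0.077,0]
    - [-0.053,0.091,0]
    - [-0.049,0.105,0]
    - [-0.043,0.118,0]
    - [-0.035,0.13,0]
    - [-0.025,0.14,0]
    - [-0.013,0.148,0]
    - [0,0.154,0]
    - [0.014,0.158,0]
    - [0.028,0.159,0]
    - [0.042,0.158,0]
    - [0.056,0.154,0]
    - [0.069,0.148,0]
    - [0.081,0.14,0]
  delta_rot:
    - [0,0,0]
    - [0,0,0]
    - [0,0,0]
    - [0,0,0]
    - [0,0,0]
    - [0,0,0]
    - [0,0,0]
    - [0,0,0]
    - [0,0,0]
    - [0,0,0]
    - [0,0,0]
    - [0,0,0]
    - [0,0,0]
    - [0,0,0]
    - [0,0,0]
    - [0,0,0]
    - [0,0,0]
    - [0,0,0]
    - [0,0,0]
    - [0,0,0]

```text
time_s: 18.62
tcp_pos: [0.5064, -0.1514, 0.1355]
eef_rot: [-180.0, -0.0, 12.8]
contact_force: [-1.2, -0.3, -1.1]
gripper_width: 0.0218
gripper_force: 40.0
```

Request:
arm_command:
  travel:
    - [0.01,-0.01,0]
    - [0.018,-0.022,0]
    - [0.024,-0.035,0]
    - [0.028,-0.049,0]
    - [0.029,-0.063,0]
    - [0.028,-0.077,0]
    - [0.024,-0.091,0]
    - [0.018,-0.104,0]
    - [0.01,-0.116,0]
    - [0,-0.126,0]
    - [-0.012,-0.134,0]
    - [-0.025,-0.14,0]
    - [-0.038,-0.144,0]
    - [-0.053,-0.145,0]
    - [-0.067,-0.144,0]
    - [-0.081,-0.14,0]
    - [-0.094,-0.134,0]
    - [-0.105,-0.126,0]
    - [-0.116,-0.116,0]
    - [-0.124,-0.104,0]
  delta_rot:
    - [0,0,0]
    - [0,0,0]
    - [0,0,0]
    - [0,0,0]
    - [0,0,0]
    - [0,0,0]
    - [0,0,0]
    - [0,0,0]
    - [0,0,0]
    - [0,0,0]
    - [0,0,0]
    - [0,0,0]
    - [0,0,0]
    - [0,0,0]
    - [0,0,0]
    - [0,0,0]
    - [0,0,0]
    - [0,0,0]
    - [0,0,0]
    - [0,0,0]

```text
time_s: 21.12
tcp_pos: [0.4437, -0.2028, 0.1356]
eef_rot: [180.0, -0.0, 12.8]
contact_force: [0.4, 0.3, -1.6]
gripper_width: 0.0212
gripper_force: 40.0
```

Request:
arm_command:
  travel:
    - [-0.006,0.013,0]
    - [-0.01,0.027,0]
    - [-0.011,0.041,0]
    - [-0.01,0.055,0]
    - [-0.006,0.069,0]
    - [0,0.082,0]
    - [0.008,0.094,0]
    - [0.018,0.104,0]
    - [0.03,0.112,0]
    - [0.043,0.118,0]
    - [0.057,0.122,0]
    - [0.071,0.123,0]
    - [0.085,0.122,0]
    - [0.099,0.118,0]
    - [0.112,0.112,0]
    - [0.124,0.104,0]
    - [0.134,0.094,0]
    - [0.142,0.082,0]
    - [0.148,0.069,0]
    - [0.152,0.055,0]
  delta_rot:
    - [0,0,0]
    - [0,0,0]
    - [0,0,0]
    - [0,0,0]
    - [0,0,0]
    - [0,0,0]
    - [0,0,0]
    - [0,0,0]
    - [0,0,0]
    - [0,0,0]
    - [0,0,0]
    - [0,0,0]
    - [0,0,0]
    - [0,0,0]
    - [0,0,0]
    - [0,0,0]
    - [0,0,0]
    - [0,0,0]
    - [0,0,0]
    - [0,0,0]

```text
time_s: 23.62
tcp_pos: [0.5201, -0.1762, 0.1355]
eef_rot: [-180.0, 0.0, 12.8]
contact_force: [-0.6, 0.5, -1.3]
gripper_width: 0.0219
gripper_force: 40.0
```

```bash
python3 - <<'E'
from h import *
s=r.get_state(); print(s['time_s'],s['contact_force'],s['tcp_pos'],s['gripper_width'])
a=np.radians(-1070); print(.479+.041*np.cos(a),-.183+.041*np.sin(a))
E
```

```text
23.625 [-0.63236312  0.51209493 -1.27798695] [ 0.52009055 -0.17619072  0.13552551] 0.0218564394341375
0.5193771178735005 -0.17588042471565582
```

Extending the last arc for margin on the pot's yaw, then lifting.

Request:
arm_command:
  travel:
    - [0.001,-0.014,0]
    - [0,-0.028,0]
    - [-0.004,-0.042,0]
    - [-0.01,-0.055,0]
    - [-0.018,-0.067,0]
    - [-0.028,-0.077,0]
    - [-0.04,-0.085,0]
    - [-0.053,-0.091,0]
    - [-0.053,-0.091,0]
    - [-0.053,-0.091,0.03]
    - [-0.053,-0.091,0.08]
    - [-0.053,-0.091,0.14]
    - [-0.053,-0.091,0.2]
    - [-0.053,-0.091,0.26]
    - [-0.053,-0.091,0.31]
    - [-0.053,-0.091,0.31]
  delta_rot:
    - [0,0,0]
    - [0,0,0]
    - [0,0,0]
    - [0,0,0]
    - [0,0,0]
    - [0,0,0]
    - [0,0,0]
    - [0,0,0]
    - [0,0,0]
    - [0,0,0]
    - [0,0,0]
    - [0,0,0]
    - [0,0,0]
    - [0,0,0]
    - [0,0,0]
    - [0,0,0]

```text
time_s: 25.62
tcp_pos: [0.4947, -0.2213, 0.2939]
eef_rot: [179.9, -0.3, 12.8]
contact_force: [-0.2, 0.3, -1.2]
gripper_width: 0.0214
gripper_force: 40.0
```

Request:
arm_command:
  travel:
    - [0.005,0.03,0]
    - [0.014,0.09,0]
    - [0.024,0.16,0]
    - [0.035,0.23,0]
    - [0.045,0.3,0]
    - [0.056,0.37,0]
    - [0.066,0.44,0]
    - [0.077,0.51,0]
    - [0.087,0.58,0]
    - [0.097,0.65,0]
    - [0.106,0.71,0]
    - [0.112,0.76,0]
    - [0.116,0.787,0]
    - [0.116,0.787,0]
    - [0.116,0.787,0]
  delta_rot:
    - [0,0,0]
    - [0,0,0]
    - [0,0,0]
    - [0,0,0]
    - [0,0,0]
    - [0,0,0]
    - [0,0,0]
    - [0,0,0]
    - [0,0,0]
    - [0,0,0]
    - [0,0,0]
    - [0,0,0]
    - [0,0,0]
    - [0,0,0]
    - [0,0,0]

```text
time_s: 27.5
tcp_pos: [0.5513, 0.1718, 0.2905]
eef_rot: [180.0, 0.0, 12.8]
contact_force: [0.2, -0.7, -1.4]
gripper_width: 0.0221
gripper_force: 40.0
```

```bash
python3 - <<'E'
from h import *
s=r.get_state(); print(s['tcp_pos'],s['gripper_width'])
c=wcap('w5'); d=cap('scene','s5'); t=cap('top','t5'); P=s['tcp_pos']
foot=P-[0,0,.125]; print('foot pred',proj(c,foot),proj(c,foot+[0,0,.042]),'cup',proj(c,[.551,.172,.06]))
a=c['img'].copy()
for th in np.linspace(0,6.28,50):
    for x,y,z,R in ((foot[0],foot[1],foot[2],.016),(.551,.172,.06,.033)):
        cv2.circle(a,tuple(int(v) for v in proj(c,[x+R*np.cos(th),y+R*np.sin(th),z])),0,(255,0,0),-1)
A=cv2.resize(a[120:270,200:350],(400,400),interpolation=cv2.INTER_CUBIC)
B=cv2.resize(t['img'][212:292,292:372],(400,400),interpolation=cv2.INTER_CUBIC)
cv2.imwrite('pics/w5o.png',np.hstack([A,B])[:,:,::-1])
E
```

```text
[0.55130185 0.17177353 0.29049694] 0.022060073345562793
foot pred [276.22474502 206.79478744] [276.20652385 222.04237614] cup [276.0010316 183.2322001]
```

View pics/w5o.png

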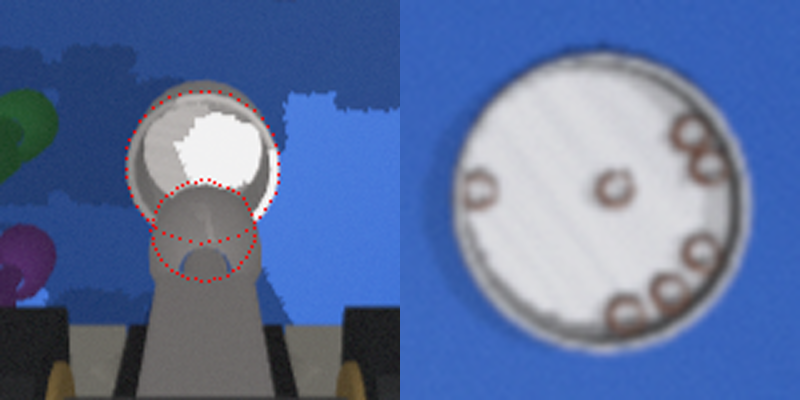

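The foot matches its predicted place over the cup, and all seven beads are in the pot, spread along the wall. Lowering and releasing.

Request:
arm_command:
  travel:
    - [0,0,-0.06]
    - [0,0,-0.13]
    - [0,0,-0.2]
    - [0,0,-0.25]
    - [0,0,-0.28]
    - [0,0,-0.3]
    - [0,0,-0.31]
    - [0,0,-0.318]
    - [0,0,-0.32]
    - [0,0,-0.32]
  delta_rot:
    - [0,0,0]
    - [0,0,0]
    - [0,0,0]
    - [0,0,0]
    - [0,0,0]
    - [0,0,0]
    - [0,0,0]
    - [0,0,0]
    - [0,0,0]
    - [0,0,0]

```text
time_s: 28.9
tcp_pos: [0.5517, 0.1725, 0.1309]
eef_rot: [-180.0, -0.0, 12.8]
contact_force: [-0.1, 0.1, -0.1]
gripper_width: 0.022
gripper_force: 40.0
```

Request:
arm_command:
  travel:
    - [0,0,0]
    - [0,0,0]
    - [0,0,0]
    - [0,0,0]
    - [0,0,0]
    - [0,0,0.02]
    - [0,0,0.06]
    - [0,0,0.12]
    - [0,0,0.2]
    - [0,0,0.28]
    - [0,0,0.32]
    - [0,0,0.32]
  delta_rot:
    - [0,0,0]
    - [0,0,0]
    - [0,0,0]
    - [0,0,0]
    - [0,0,0]
    - [0,0,0]
    - [0,0,0]
    - [0,0,0]
    - [0,0,0]
    - [0,0,0]
    - [0,0,0]
    - [0,0,0]
  grip: 0.55

```text
time_s: 30.4
tcp_pos: [0.5522, 0.1727, 0.2932]
eef_rot: [-179.9, -0.2, 12.8]
contact_force: [-0.2, 0.6, -0.3]
gripper_width: 0.0485
gripper_force: 0.0
```

```bash
python3 - <<'E'
from h import *
s=r.get_state(); print(s['time_s'],s['tcp_pos'],s['gripper_width'])
c=wcap('w6'); print('top pred',proj(c,[.551,.172,.15]))
cv2.imwrite('pics/w6c.png',cv2.resize(c['img'][130:250,210:350],None,fx=4,fy=4)[:,:,::-1])
E
```

```text
30.4 [0.55220827 0.1726578  0.29317475] 0.048459407093134586
top pred [276.90387807 203.67301627]
```

View pics/w6c.png

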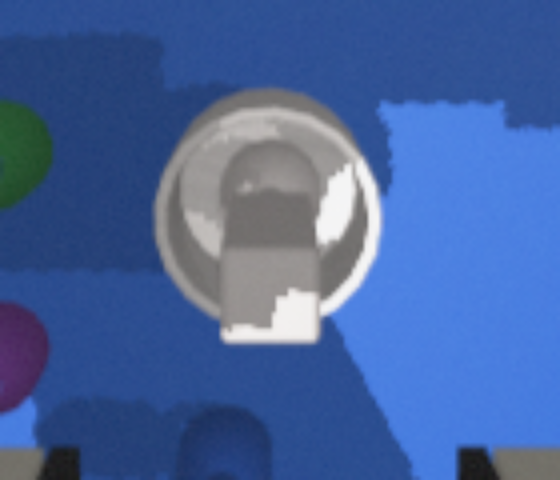

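The stirrer stands upright in the middle of the cup (top at (270,295) in the crop, as predicted), with the gripper clear.

```bash
python3 -c "
from plant import close_job; print(close_job())"
```

```text
the job is handed in; nothing more can be done
None
```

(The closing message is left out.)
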